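# Open a combination padlock in its check cradle and hold it up

### The arm

A 6-joint arm with a two-finger parallel gripper is mounted at the origin on a cart in front of the work surface, level with it; the furniture and walls round the work are solid. World frame = base frame: x ahead of the robot, y to its left, z up, the work surface at z = 0. Lengths are in mm, angles in rad, forces in N, time in s.
With the tool pointing down it reaches from about 400 to 925 mm from the base axis. Payload 12.5 kg.
Tool frame: the origin (TCP) lies on the centre line of the jaws, within the pads' length; the fingertips stand 14 mm ahead of it and the grasp point (between the pads) lies 5 mm behind it; z points along the fingers, x is the direction in which the jaws open and shut, and the axes are right-handed (so a half turn about z gives the same grasp; the last joint's range is limited). The gripper opens to 95 mm and grips with 3 to 60 N. Pads are 20 mm wide; open, the fingers measure 119 mm over their backs; the gripper's body (75 mm by 180 mm) begins 59 mm behind the grasp point.
Start: joints at [-1.248, 0.491, 1.559, -0, 1.092, -0.106], TCP at [259.886, -568.423, 228.661] pointing down, gripper open.
Joint ranges: [-3.1, 3.1], [-0.84, 2.19], [0.05, 2.79], [-1.13, 4.28], [0.06, 2.93], [-2.69, 2.69]. Speed limits (rad/s): [2.22, 2.22, 2.79, 3.14, 3.14, 3.14].

### API

Orientations are given as [roll, pitch, yaw] about the fixed x, y, z axes, in that order (R = Rz(yaw) Ry(pitch) Rx(roll)).
In Python, from cell import state, read_camera, job_done gives the robot as it stands.
- The arm moves only by the shell command python3 -m handwheel 'ROWS'. ROWS is JSON, a list of rows, each an object of numbers: "hand": the finger opening in m, from 0 to 0.0951; "x", "y", "z": the shift along the world's x, y, z in m; "spin": the turn about the world's z in units of 5 degrees (1.0 is 5 degrees). In form: [{"hand": .., "x": .., "y": .., "z": .., "spin": ..}, ...]. A call has 1 to 20 rows; each row is the pose to reach, as a shift and turn from the pose commanded when the call began; what a row does not reach only later rows make up. A row lasts 1/12 s, in which the tool goes at most 41.7 mm and 7.16 degrees, less where a joint would pass 70% of its speed; a pose out of reach is approached as far as the arm can. A call with a gripper value outside its range is refused whole. The fingers move at their own pace and stop on an object; the grip force is fixed at half the most. Time passes only in rows, so rows that repeat a pose let the fingers close. It gives the time, the measured TCP pose, the force and the opening at its end, in the units of the state.
- state(): the state, without advancing time (a new reading comes with each control period).
- read_camera(name): name is "scene" or "top" or "wrist"; returns a dict with "img" (400x640x3 uint8, red, green, blue), "fx", "fy", "cx", "cy" (pixels), "T" (4x4, takes a point from camera to world coordinates). Camera axes: x right, y down, z forward; pixel columns grow to the right and rows downward; lengths in mm; the calibration is good to about 2 mm. A picture is of the moment at which its call begins. There is no depth.
- job_done(): hands the job in, once; it reports no verdict.
The state is a dict: "t": time; "joints": joint angles; "qvel": joint speeds; "tau": joint torques, N m; "eef_pos": TCP position; "tcp_rot": TCP orientation; "ft_force": force on the tool from outside, world axes, zero at the start; "moment": the same for the moment, N m; "opening": opening from 0.0 (shut) to 1.0 (fully open).
Only numpy, scipy, OpenCV 4.12 (cv2) and the standard library are available. Lean on these libraries where they do the work, as an engineer would, in place of code of your own. Each camera call takes 0.05 s, during which the arm holds its last target. There are 200 camera calls.

### The job

Padlocks are checked before they are issued: turn the dial of the combination padlock in the grey cradle clockwise, feeling for the clicks, until its pointer clicks in at the raised mark beside the shackle, then, with the lock still lying in the cradle, pull the shackle fully open. Lift the open lock out and hold it up level, dial on top, at least 15 cm above the table: the program finishes while still holding it there, still and clear of the cradle. Leave the other things on the table where they are.

Things in the scene. Friction and masses are not known exactly. Their poses are not given: they have to be found in the camera images.
- cradle: Grey cradle fixed to the table, 92 x 80 mm, H-shaped from above. Origin: centre of its underside; x along its length (shackle side -x), z up. Seat 14 mm high. Its middle (|x| < 27 mm) is 44 mm wide, narrower than the lock, so fingers pass beside it down to the table; the end bars carry corner posts (|y| 30 to 40 mm, 28 mm high) and end lips. The lock has 1 mm play and comes out only upwards.
- padlock: The combination padlock, loose in the cradle, dial up, shackle level over the bare table. Aluminium body 72 (x) x 58 (y) x 26 mm (z), 0.46 kg in all (0.3 to 0.65). Origin: centre of the body's underside, 14 mm above the table at the start; z up through the dial; the shackle leaves the end at x = -36 mm towards -x. Its sides (y = +-29 mm) can be gripped between the corner posts.
- dial (a joint): Dial angle (rad), counter-clockwise from above positive; 0 = pointer at the raised white mark on the body, towards the shackle (-x). Range -0.5 to 1.9; starts between 0.65 and 1.35; turn clockwise (value falls) to 0. Clicks into a notch every 0.4 rad (0, 0.4, 0.8..) and pulls towards the nearest; up to 0.12 N m to turn. The shackle is free only within about 0.14 rad of 0.
- dial_grip (a point): Point on the dial's axis, 43 mm above the body's underside (57 mm above the table at the start), at mid height of the dial's grip bar; turns with it, x along the bar, the pointer at its -x end. Bar 10 mm wide, 38 mm long, 21 mm high (from 6 to 27 mm above the body's top), on a round skirt 44 mm across and 6 mm high.
- dial_pointer (a point): The tip of the bar's pointed end, 20.5 mm from the dial's axis; it has a white line on top.
- shackle (a joint): How far the shackle is pulled out (m): 0 shut, 0.026 fully open at its stop. About 3 N of friction; it stays where it is left. With the dial off the mark it moves only about 3 mm.
- shackle_bow (a point): Middle of the cross bar of the U-shaped steel shackle, on its centre line: 80.5 mm from the body's origin towards -x when shut, 13 mm above the body's underside (27 mm above the table). The bar is 9 mm thick, along the lock's y; the U is 36 mm clear between its legs (corners rounded by 8 mm) and 40 mm deep between body and cross bar, so one finger fits inside.
- key_padlock: Bystander: a dark steel padlock of the same size without any dial, lying flat on the table; origin at the centre of its underside.
- thermometer: Bystander: yellow handheld instrument, 140 x 68 x 23 mm.
- bag_easel: Fixed scenery to keep clear of: white card stand, up to 185 mm high, all of it within 85 mm (level) of its origin on the table.
- tape_roll: Bystander: roll of tape, 92 mm across, 19 mm high, lying flat.
- cutter: Bystander: yellow snap cutter, 154 x 19 x 15 mm.
- label_roll: Bystander: white roll, 68 mm across, 50 mm high.
- tube_clamp: Bystander: white tube clamp, 114 x 27 x 7 mm.
Things that resemble listed ones, but are neither listed nor needed, are in the scene too. Of the things like the padlock, leave any that is yellow; of the rest the larger one is meant.

How it is judged (in metres and radians):
On the way, in this order (a step that is already met when the one before it is completed fails the run):
1. the dial's pointer is at the raised mark (within 0.16 rad) (value of joint dial between -0.16 and 0.16 rad), for 0.2 s.
2. the shackle is pulled open (20 mm or more) with the lock still in the cradle (value of joint shackle above 0.02 m and height (world z) of padlock below 0.03 m and horizontal distance between padlock and cradle below 0.01 m), for 0.2 s.
At the end, for the whole second after the job is handed in: The padlock, its shackle open by 20 mm or more, is held by the fingers (over 2 N) with its underside 140 mm or more above the table, dial up within 0.3 rad of level, still (under 0.04 m/s), not touching the cradle (value of joint shackle above 0.02 m and height (world z) of padlock above 0.14 m and angle between padlock's own z axis and vertical below 0.3 rad and contact force between the fingers and padlock above 2 N and contact force between padlock and cradle below 0.05 N and linear speed of padlock below 0.04 m/s); the arm keeps its last pose, push and grip.
It fails at once if another thing on the table was moved by more than 30 mm (distance of any of key_padlock, thermometer, tape_roll, cutter, label_roll, tube_clamp from where it was at the start of the episode above 0.03 m).
It also fails if it takes over 61 s, if anything falls off the work surface, if the arm or the gripper's body presses on something with over 40 N, if the wrist force passes 120 N, or if a joint passes its speed limit or range.

## Working session

There is one attempt and no reset: what is moved stays moved. The work goes in short steps, Python scripts to look and compute and a shell command to move; the robot and the scene stay as the last step left them, time stands still between calls to the robot, and variables do not carry over. Pictures are saved under pics/ and viewed, about 8 in all and at most 12, crops included, and the job is handed in when it is done.

```bash
mkdir -p pics; ls; python3 - <<'E'
from cell import state, read_camera
import cv2, numpy as np
for n in ["top","scene"]:
    c=read_camera(n); cv2.imwrite(f"pics/{n}0.png",c["img"][:,:,::-1])
    print(n,c["fx"],c["fy"],c["cx"],c["cy"],np.round(c["T"],3).tolist())
    np.save(f"pics/{n}0.npy",c,allow_pickle=True)
print(state())
E
```

```text
pics
top 483.2595401755809 483.2595401755809 313.0518391805381 205.0002002642846 [[0.028, -0.996, 0.08, 416.415], [-1.0, -0.027, 0.008, 73.505], [-0.006, -0.08, -0.997, 1216.802], [0.0, 0.0, 0.0, 1.0]]
scene 385.3068897149592 385.3068897149592 316.3331653415244 206.09170039819517 [[-0.881, -0.343, 0.325, 211.221], [-0.472, 0.616, -0.631, 711.01], [0.017, -0.709, -0.705, 801.313], [0.0, 0.0, 0.0, 1.0]]
{'t': 0.1, 'joints': array([-1.24758941e+00,  4.91504534e-01,  1.55937321e+00,  1.82923379e-05,
        1.09165943e+00, -1.05658575e-01]), 'qvel': array([ 0.00032787, -0.00178096, -0.00212382,  0.00017768,  0.00091417,
        0.0012147 ]), 'tau': array([ 4.45421843e-03, -6.13623476e+01, -2.58605182e+01,  6.94546499e-02,
        4.70170460e-02, -7.95373921e-05]), 'eef_pos': array([ 259.83246506, -568.22879016,  228.12217237]), 'tcp_rot': array([-3.14147691e+00,  9.37538484e-04, -1.14193922e+00]), 'ft_force': array([0.38870219, 0.17267717, 0.27696441]), 'moment': array([ 0.03627135,  0.010693  , -0.01564518]), 'opening': 0.9993338610725101}
```

View pics/top0.png

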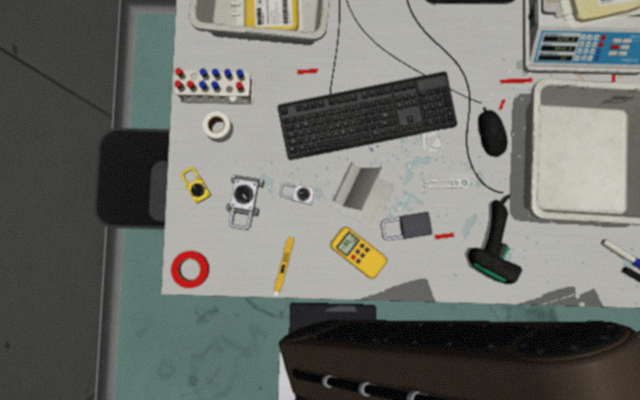

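View pics/scene0.png

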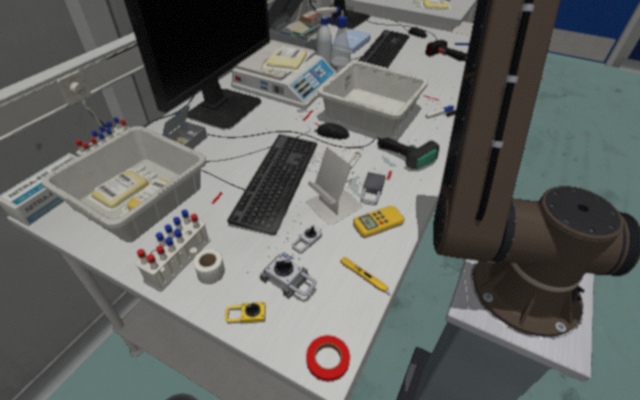

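The top view shows the cradled lock at about (243,193), with its shackle pointing down the image (world -x). The decoys are a small silver lock at (298,193) and a yellow one at (196,186). The white easel is at (362,188), the cutter at (284,265) and the label roll at (216,125).

```bash
cat > h.py <<'E'
import numpy as np, cv2
from cell import state, read_camera
def ray(c,u,v,z):
    T=np.array(c["T"]); d=T[:3,:3]@np.array([(u-c["cx"])/c["fx"],(v-c["cy"])/c["fy"],1]); o=T[:3,3]
    return (o+d*(z-o[2])/d[2]).round(1)
def proj(c,p):
    T=np.array(c["T"]); q=T[:3,:3].T@(np.asarray(p,float)-T[:3,3]); return np.array([c["fx"]*q[0]/q[2]+c["cx"],c["fy"]*q[1]/q[2]+c["cy"]])
def tri(obs):  # obs: list of (c,u,v)
    A=np.zeros((3,3));b=np.zeros(3)
    for c,u,v in obs:
        T=np.array(c["T"]); d=T[:3,:3]@np.array([(u-c["cx"])/c["fx"],(v-c["cy"])/c["fy"],1]); d/=np.linalg.norm(d)
        P=np.eye(3)-np.outer(d,d); A+=P; b+=P@T[:3,3]
    return np.linalg.solve(A,b).round(1)
E
python3 - <<'E'
from h import *
c=np.load("pics/top0.npy",allow_pickle=True).item()
print("dial",ray(c,243.5,193,65),"bow",ray(c,239,226,27),"easel",ray(c,360,190,60),"small",ray(c,298,193,30))
s=np.load("pics/scene0.npy",allow_pickle=True).item()
print(tri([(c,243.5,193),(s,285,267)]))
cv2.imwrite("pics/crop0.png",cv2.resize(c["img"][165:240,205:285,::-1],None,fx=8,fy=8,interpolation=cv2.INTER_CUBIC))
E
```

```text
dial [533.1 250.8  65. ] bow [455.  264.5  27. ] easel [548.5 -28.6  60. ] small [540.3 121.5  30. ]
[532.  252.8  42.3]
```

View pics/crop0.png

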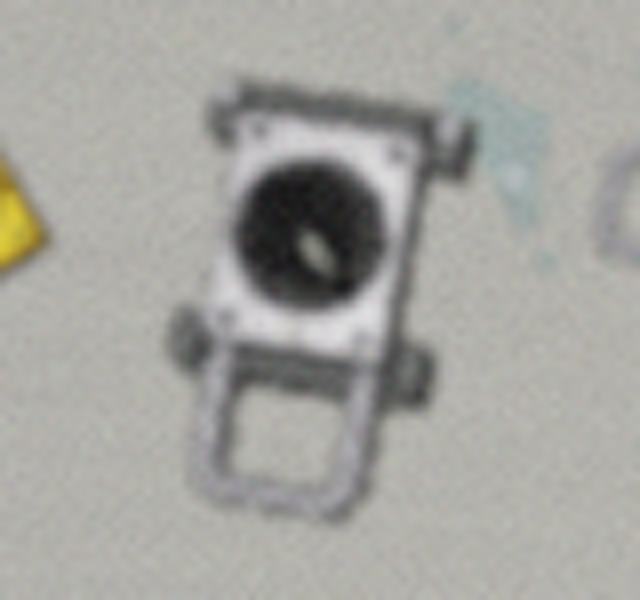

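The crop confirms the lock: the shackle points to world -x with slight yaw, and the white pointer line is at about (316,250), down-right. That puts the dial near +0.8. Next I move above it.

```bash
python3 -m handwheel '[{"z":0.04},{"z":0.08,"y":0.03},{"x":0.08,"y":0.25,"z":0.08},{"x":0.08,"y":0.25,"z":0.08},{"x":0.08,"y":0.25,"z":0.08},{"x":0.08,"y":0.25,"z":0.08},{"x":0.08,"y":0.25,"z":0.08},{"x":0.08,"y":0.25,"z":0.08},{"x":0.16,"y":0.50,"z":0.08},{"x":0.16,"y":0.50,"z":0.08},{"x":0.16,"y":0.50,"z":0.08},{"x":0.16,"y":0.50,"z":0.08},{"x":0.16,"y":0.50,"z":0.08},{"x":0.16,"y":0.50,"z":0.08},{"x":0.16,"y":0.50,"z":0.08},{"x":0.2,"y":0.60,"z":0.08},{"x":0.2,"y":0.60,"z":0.08},{"x":0.2,"y":0.60,"z":0.08}]'
python3 -m handwheel '[{"x":0.06,"y":0.22,"spin":2.5},{"x":0.06,"y":0.22,"spin":2.5},{"x":0.06,"y":0.22,"spin":2.5},{"x":0.06,"y":0.22,"spin":2.5},{"x":0.06,"y":0.22,"spin":2.5},{"x":0.06,"y":0.22,"spin":2.5},{"x":0.06,"y":0.22,"spin":2.5},{"x":0.06,"y":0.22,"spin":2.5}]'
python3 - <<'E'
from h import *
c=read_camera("wrist"); cv2.imwrite("pics/w1.png",c["img"][:,:,::-1]); np.save("pics/w1.npy",c,allow_pickle=True)
print(np.round(c["T"],3).tolist(),c["fx"],state()["eef_pos"],state()["tcp_rot"],proj(c,[533,251,57]))
E
```

```text
[[0.416, -0.875, -0.247, 329.666], [-0.91, -0.401, -0.11, -535.799], [-0.002, 0.27, -0.963, 383.965], [0.0, 0.0, 0.0, 1.0]] 327.9058953879501 [ 259.82251538 -568.27169502  228.21382047] [-3.14153682e+00  7.87134324e-04 -1.14199643e+00] [-843.82827389 -875.57277357]invalid input
invalid input
```

View pics/w1.png

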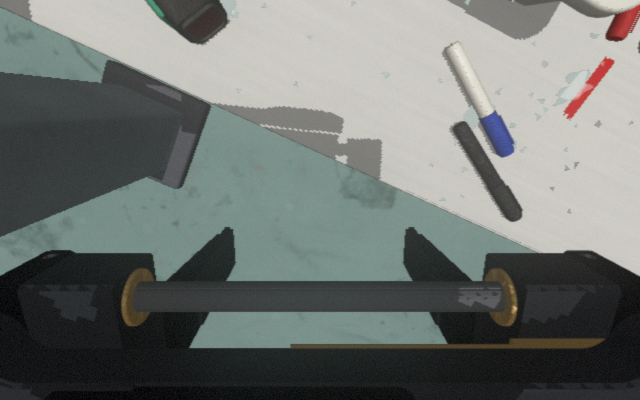

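The rows need all five keys, so the arm has not moved. The wrist picture shows only the table edge and pens, with the fingers at rows 230-350.

```bash
python3 -m handwheel '[{"hand":0.095,"x":0,"y":0,"z":0.04,"spin":0},{"hand":0.095,"x":0.01,"y":0.03,"z":0.07,"spin":0},{"hand":0.095,"x":0.02,"y":0.07,"z":0.07,"spin":0},{"hand":0.095,"x":0.03,"y":0.11,"z":0.07,"spin":0},{"hand":0.095,"x":0.04,"y":0.15,"z":0.07,"spin":0},{"hand":0.095,"x":0.05,"y":0.19,"z":0.07,"spin":0},{"hand":0.095,"x":0.06,"y":0.23,"z":0.07,"spin":0},{"hand":0.095,"x":0.07,"y":0.27,"z":0.07,"spin":0},{"hand":0.095,"x":0.08,"y":0.31,"z":0.07,"spin":0},{"hand":0.095,"x":0.1,"y":0.35,"z":0.07,"spin":0},{"hand":0.095,"x":0.11,"y":0.39,"z":0.07,"spin":0},{"hand":0.095,"x":0.12,"y":0.43,"z":0.07,"spin":0},{"hand":0.095,"x":0.13,"y":0.47,"z":0.07,"spin":0.5},{"hand":0.095,"x":0.14,"y":0.51,"z":0.07,"spin":1},{"hand":0.095,"x":0.15,"y":0.55,"z":0.07,"spin":1.5},{"hand":0.095,"x":0.16,"y":0.59,"z":0.07,"spin":2},{"hand":0.095,"x":0.17,"y":0.63,"z":0.07,"spin":2.5},{"hand":0.095,"x":0.18,"y":0.67,"z":0.07,"spin":2.8},{"hand":0.095,"x":0.19,"y":0.71,"z":0.07,"spin":2.8},{"hand":0.095,"x":0.2,"y":0.75,"z":0.07,"spin":2.8}]'
python3 -m handwheel '[{"hand":0.095,"x":0.01,"y":0.03,"z":-0.02,"spin":0},{"hand":0.095,"x":0.01,"y":0.03,"z":-0.02,"spin":0},{"hand":0.095,"x":0.01,"y":0.03,"z":-0.02,"spin":0},{"hand":0.095,"x":0.01,"y":0.03,"z":-0.02,"spin":0}]'
python3 - <<'E'
from h import *
c=read_camera("wrist"); cv2.imwrite("pics/w2.png",c["img"][:,:,::-1]); np.save("pics/w2.npy",c,allow_pickle=True)
print(state()["eef_pos"],state()["tcp_rot"],state()["joints"],proj(c,[533,251,57]))
E
```

```text
t: 1.82
eef_pos: [459.8, 183.9, 298.7]
tcp_rot: [-3.142, -0.0, -0.897]
ft_force: [1.7, -0.8, 0.3]
opening: 1.0
t: 2.15
eef_pos: [469.6, 211.3, 278.6]
tcp_rot: [3.141, 0.0, -0.897]
ft_force: [0.0, -0.3, -0.4]
opening: 1.001
[469.76645052 210.87672367 279.00114548] [-3.14151293e+00 -2.59319947e-04 -8.98127291e-01] [ 2.93711666e-01  2.81599955e-01  1.75619325e+00 -2.36803308e-04
  1.10362946e+00  1.19194558e+00] [327.35386443 107.93754289]
```

View pics/w2.png

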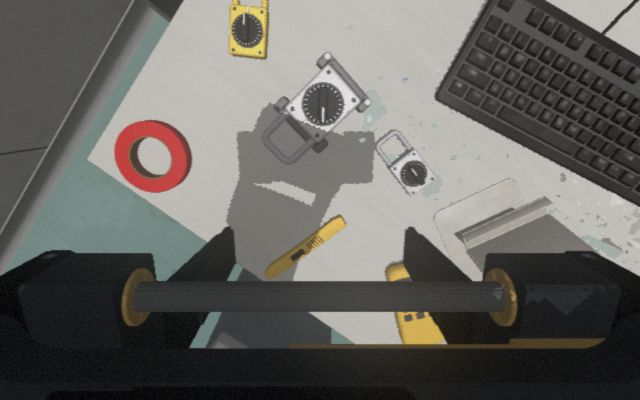

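The wrist view shows the lock with the dial centre at about (323,103), the shackle toward (285,145), and the pointer down the image at (322,118). Now I measure it.

```bash
python3 - <<'E'
from h import *
c=np.load("pics/w2.npy",allow_pickle=True).item(); im=c["img"]
x0,y0,x1,y1=255,40,385,175
g=cv2.cvtColor(im,cv2.COLOR_RGB2GRAY)[y0:y1,x0:x1]
print(np.percentile(g,[5,25,50,75,90,95,99]))
m=(g<70).astype(np.uint8); n,l,s,ce=cv2.connectedComponentsWithStats(m)
for i in range(1,n):
    if s[i,4]>60: print("dark",s[i],ce[i]+[x0,y0])
hull=None
i=1+np.argmax(s[1:,4]); pts=np.argwhere(l==i)[:,::-1].astype(np.int32); h=cv2.convexHull(pts); e=cv2.fitEllipse(h); print("ell",e)
u,v=np.array(e[0])+[x0,y0]
print("dial@46",ray(c,u,v,46),"dial@60",ray(c,u,v,60))
t=np.load("pics/top0.npy",allow_pickle=True).item()
print("tri",tri([(c,u,v),(t,244.1,194.1)]))
cv2.imwrite("pics/w2c.png",cv2.resize(im[y0:y1,x0:x1,::-1],None,fx=4.4,fy=4.4,interpolation=cv2.INTER_CUBIC))
E
```

```text
[ 80. 119. 160. 190. 192. 204. 222.]
ell ((63.88534164428711, 67.98786926269531), (5.81318473815918, 22.468217849731445), 176.88523864746094)
dial@46 [527.  258.3  46. ] dial@60 [527.1 258.3  60. ]
tri [530.2 256.   35. ]
```

View pics/w2c.png

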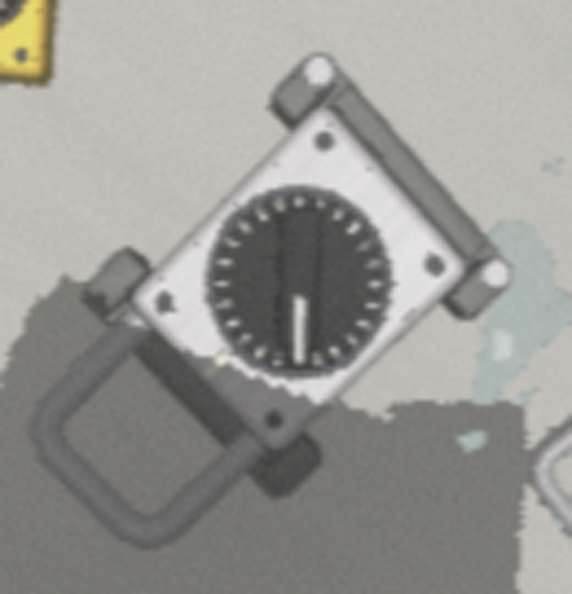

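```bash
python3 - <<'E'
from h import *
c=np.load("pics/w2.npy",allow_pickle=True).item()
R=lambda u,v,z: ray(c,u/4.4+255-0.4,v/4.4+40-0.4,z)
S=[R(324,140,40),R(435,264,40),R(274,420,40),R(165,302,40)]
ctr=np.mean(S,0); print("ctr",ctr, "skirt ctr",R(300,281,45))
a=(S[0]+S[1])/2-(S[2]+S[3])/2; b=(S[0]+S[3])/2-(S[1]+S[2])/2
print("sizes",np.linalg.norm(a),np.linalg.norm(b),"yaw",np.arctan2(a[1],a[0]),np.arctan2(-b[0],b[1]))
p0,p1=R(300,297,67),R(299,362,67); d=p1-p0; print("ptr",p0,p1,np.linalg.norm(p1-ctr), "ang",np.arctan2(-d[1],-d[0]),np.arctan2(-(p1-ctr)[1],-(p1-ctr)[0]))
mk=R(220,362,41); print("mark",mk, np.arctan2(-(mk-ctr)[1],-(mk-ctr)[0]))
bow=R(95,490,27); print("bow",bow,np.linalg.norm((bow-ctr)[:2]),np.arctan2(-(bow-ctr)[1],-(bow-ctr)[0]))
E
```

```text
ctr [533.1   257.725  40.   ] skirt ctr [533.7 257.9  45. ]
sizes 58.019931919987634 42.15094898101346 yaw -0.13397522153979696 -0.1380386607332248
ptr [530.5 255.6  67. ] [518.2 246.1  67. ] 32.956799374332455 ang 0.6576571772761375 0.6625514633328644
mark [504.3 261.5  41. ] -0.13033335825298478
bow [453.6 267.5  27. ] 80.09869302928732 -0.12234191221326111
```

Every measured size agrees with the given ones: bow at 80.1 mm, bar angle 0.79 rad relative to the lock, lock yaw -0.134. The top camera differs by several mm in y, so I'll hover just above the bar and compare with the fingertips.

```bash
python3 -m handwheel '[{"hand":0.05,"x":0.02,"y":0.015,"z":-0.03,"spin":-0.15},{"hand":0.05,"x":0.04,"y":0.03,"z":-0.06,"spin":-0.15},{"hand":0.05,"x":0.063,"y":0.0465,"z":-0.09,"spin":-0.15},{"hand":0.05,"x":0.063,"y":0.0465,"z":-0.125,"spin":-0.15},{"hand":0.05,"x":0.063,"y":0.0465,"z":-0.16,"spin":-0.15},{"hand":0.05,"x":0.063,"y":0.0465,"z":-0.192,"spin":-0.15},{"hand":0.05,"x":0.063,"y":0.0465,"z":-0.192,"spin":-0.15},{"hand":0.05,"x":0.063,"y":0.0465,"z":-0.192,"spin":-0.15}]'
python3 - <<'E'
from h import *
c=read_camera("wrist"); cv2.imwrite("pics/w3.png",c["img"][:,:,::-1]); np.save("pics/w3.npy",c,allow_pickle=True)
s=state();p=s["eef_pos"];print(p,s["tcp_rot"],s["joints"][5])
y=s["tcp_rot"][2]; X=np.array([np.cos(y),np.sin(y),0])
for k in(-25,25): print("tip",proj(c,p+k*X-[0,0,14]))
print("axis@67",proj(c,[533.3,257.8,67]),"@46",proj(c,[533.3,257.8,46]))
t=read_camera("top");np.save("pics/t3.npy",t,allow_pickle=True)
E
```

```text
t: 2.87
eef_pos: [533.0, 257.0, 86.8]
tcp_rot: [3.14, 0.0, -0.912]
ft_force: [0.5, -0.3, 0.4]
opening: 0.543
[533.74830105 257.42504554  88.34260033] [-3.14039258e+00 -5.29193484e-04 -9.11988207e-01] 1.2501209065948582
tip [275.31990452 247.53667121]
tip [365.08371227 247.57743604]
axis@67 [319.17903824 242.44147511] @46 [319.21388905 229.19870673]
```

View pics/w3.png

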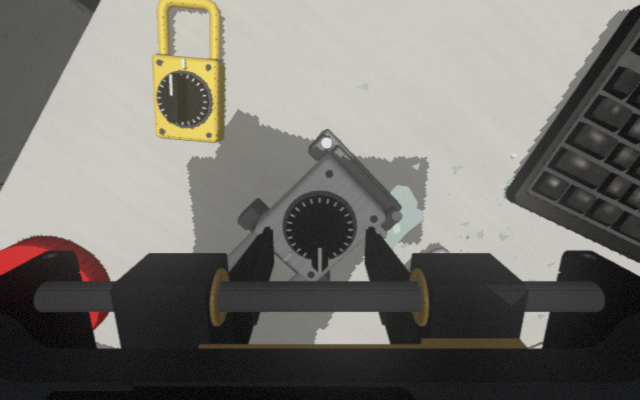

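The tips (cols about 272 and 366) straddle the bar, whose line is at col 320, and the dial centre is within 1-2 px of prediction. I descend and grip the bar.

```bash
python3 -m handwheel '[{"hand":0.05,"x":0,"y":0,"z":-0.012,"spin":0},{"hand":0.05,"x":0,"y":0,"z":-0.024,"spin":0},{"hand":0.05,"x":0,"y":0,"z":-0.024,"spin":0},{"hand":0.0,"x":0,"y":0,"z":-0.024,"spin":0},{"hand":0.0,"x":0,"y":0,"z":-0.024,"spin":0},{"hand":0.0,"x":0,"y":0,"z":-0.024,"spin":0},{"hand":0.0,"x":0,"y":0,"z":-0.024,"spin":0},{"hand":0.0,"x":0,"y":0,"z":-0.024,"spin":0},{"hand":0.0,"x":0,"y":0,"z":-0.024,"spin":0}]'; python3 -c "
from cell import state; s=state(); print(s['moment'],s['eef_pos'],s['ft_force'])"
```

```text
t: 3.72
eef_pos: [533.0, 258.1, 62.8]
tcp_rot: [-3.141, -0.0, -0.911]
ft_force: [-0.5, -0.3, -0.1]
opening: 0.161
[-0.04005795  0.00624286  0.01273174] [532.95935951 258.12277595  62.84768325] [-0.53217244 -0.33588818 -0.05193611]
```

```bash
python3 -m handwheel '[{"hand":0.0,"x":0,"y":0,"z":0,"spin":0},{"hand":0.0,"x":0,"y":0,"z":0,"spin":0},{"hand":0.0,"x":0,"y":0,"z":0,"spin":0},{"hand":0.0,"x":0,"y":0,"z":0,"spin":0}]'
```

```text
t: 4.05
eef_pos: [533.0, 258.1, 62.8]
tcp_rot: [-3.141, -0.0, -0.911]
ft_force: [1.0, -0.9, 2.8]
opening: 0.102
```

Gripped at 9.7 mm. Now the clockwise turn of 0.79 rad, about 9.1 units.

```bash
python3 -m handwheel '[{"hand":0.0,"x":0,"y":0,"z":0,"spin":-0.7},{"hand":0.0,"x":0,"y":0,"z":0,"spin":-1.4},{"hand":0.0,"x":0,"y":0,"z":0,"spin":-2.1},{"hand":0.0,"x":0,"y":0,"z":0,"spin":-2.8},{"hand":0.0,"x":0,"y":0,"z":0,"spin":-3.5},{"hand":0.0,"x":0,"y":0,"z":0,"spin":-4.2},{"hand":0.0,"x":0,"y":0,"z":0,"spin":-4.2}]'; python3 -c "
from cell import state; s=state(); print(s['moment'])"
python3 -m handwheel '[{"hand":0.0,"x":0,"y":0,"z":0,"spin":-0.7},{"hand":0.0,"x":0,"y":0,"z":0,"spin":-1.4},{"hand":0.0,"x":0,"y":0,"z":0,"spin":-2.1},{"hand":0.0,"x":0,"y":0,"z":0,"spin":-2.8},{"hand":0.0,"x":0,"y":0,"z":0,"spin":-3.5},{"hand":0.0,"x":0,"y":0,"z":0,"spin":-4.2},{"hand":0.0,"x":0,"y":0,"z":0,"spin":-4.9},{"hand":0.0,"x":0,"y":0,"z":0,"spin":-4.9},{"hand":0.0,"x":0,"y":0,"z":0,"spin":-4.9}]'; python3 -c "
from cell import state; s=state(); print(s['moment'],s['joints'][5])"
```

```text
t: 4.63
eef_pos: [533.1, 257.9, 62.8]
tcp_rot: [-3.141, -0.0, -1.28]
ft_force: [0.7, -2.6, 2.4]
opening: 0.099
[-0.52544474 -0.20778786 -0.05173002]
t: 5.38
eef_pos: [533.1, 257.6, 62.8]
tcp_rot: [-3.141, -0.001, -1.703]
ft_force: [1.2, -5.8, 3.1]
opening: 0.103
[-1.09947672 -0.2062151  -0.0302907 ] 2.0425259684734796
```

The tool yaw of -1.703 matches the mark direction (-1.705). I release, lift and look.

```bash
python3 -m handwheel '[{"hand":0.05,"x":0,"y":0,"z":0,"spin":0},{"hand":0.05,"x":0,"y":0,"z":0,"spin":0},{"hand":0.05,"x":0,"y":0,"z":0,"spin":0},{"hand":0.05,"x":0,"y":0,"z":0.01,"spin":0},{"hand":0.05,"x":0,"y":0,"z":0.03,"spin":0},{"hand":0.05,"x":-0.03,"y":0,"z":0.06,"spin":0},{"hand":0.05,"x":-0.06,"y":0,"z":0.09,"spin":0},{"hand":0.05,"x":-0.08,"y":0.01,"z":0.12,"spin":0},{"hand":0.05,"x":-0.08,"y":0.01,"z":0.12,"spin":0},{"hand":0.05,"x":-0.08,"y":0.01,"z":0.12,"spin":0}]'
python3 - <<'E'
from h import *
c=read_camera("wrist"); np.save("pics/w4.npy",c,allow_pickle=True)
u,v=proj(c,[495,262,40]).astype(int); print(u,v,state()["eef_pos"],state()["tcp_rot"])
x0,y0=max(u-110,0),max(v-110,0); print(x0,y0)
cv2.imwrite("pics/w4.png",cv2.resize(c["img"][y0:v+110,x0:u+110,::-1],None,fx=2.7,fy=2.7,interpolation=cv2.INTER_CUBIC))
E
```

```text
t: 6.22
eef_pos: [452.6, 268.8, 185.1]
tcp_rot: [-3.138, 0.002, -1.703]
ft_force: [-0.2, -0.6, -0.2]
opening: 0.525
321 144 [452.88864577 268.40715764 183.65854451] [-3.13991703e+00  9.23292677e-04 -1.70366929e+00]
211 34
```

View pics/w4.png

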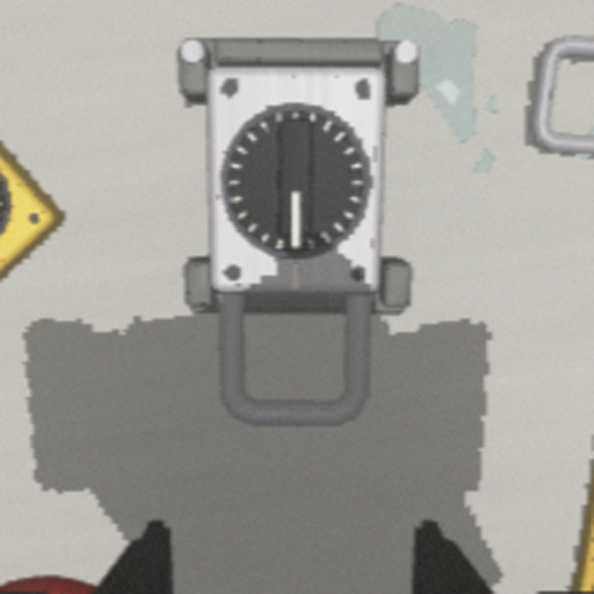

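The pointer line (296,220) now points at the mark (296,275), so the dial is at 0. The bow is at crop (296,412).

```bash
python3 - <<'E'
from h import *
c=np.load("pics/w4.npy",allow_pickle=True).item()
R=lambda u,v,z: ray(c,u/2.7+211-.3,v/2.7+34-.3,z)
S=[R(230,88,40),R(363,88,40),R(358,272,40),R(233,272,40)]; ctr=np.mean(S,0); print("ctr",ctr)
bow=R(296,412,27); print("bow",bow,np.linalg.norm((bow-ctr)[:2])); a=(S[0]+S[1]-S[2]-S[3]); print("yaw",np.arctan2(a[1],a[0]))
p0,p1=R(296,193,67),R(296,246,67); d=p0-p1; print("ptr",np.arctan2(d[1],d[0]))
m=ctr; y=-.134; print("bow from ctr",m[:2]-80.5*np.array([np.cos(y),np.sin(y)]), state()["eef_pos"])
E
```

```text
ctr [532.275 258.575  40.   ]
bow [452.8 269.   27. ] 80.15582480394045
yaw -0.1367399294008026
ptr -0.13640260440094928
bow from ctr [452.4966482  269.32974707] [452.88864577 268.40715764 183.65854451]
```

```bash
python3 -m handwheel '[{"hand":0.032,"x":0,"y":0,"z":0,"spin":1.3},{"hand":0.032,"x":0,"y":0,"z":0,"spin":2.6},{"hand":0.032,"x":0,"y":0,"z":0,"spin":3.9},{"hand":0.032,"x":0,"y":0,"z":0,"spin":5.2},{"hand":0.032,"x":0,"y":0,"z":0,"spin":6.5},{"hand":0.032,"x":0,"y":0,"z":0,"spin":7.8},{"hand":0.032,"x":0,"y":0,"z":0,"spin":9.1},{"hand":0.032,"x":0,"y":0,"z":0,"spin":10.4},{"hand":0.032,"x":0,"y":0,"z":0,"spin":11.7},{"hand":0.032,"x":0,"y":0,"z":0,"spin":13},{"hand":0.032,"x":0,"y":0,"z":0,"spin":14.3},{"hand":0.032,"x":0,"y":0.001,"z":0,"spin":15.6},{"hand":0.032,"x":0,"y":0.001,"z":-0.03,"spin":16.9},{"hand":0.032,"x":0,"y":0.001,"z":-0.06,"spin":17.97},{"hand":0.032,"x":0,"y":0.001,"z":-0.09,"spin":17.97},{"hand":0.032,"x":0,"y":0.001,"z":-0.115,"spin":17.97},{"hand":0.032,"x":0,"y":0.001,"z":-0.115,"spin":17.97},{"hand":0.032,"x":0,"y":0.001,"z":-0.115,"spin":17.97}]'
python3 - <<'E'
from h import *
c=read_camera("wrist"); np.save("pics/w5.npy",c,allow_pickle=True)
print(state()["eef_pos"],state()["tcp_rot"],proj(c,[452.6,269,27]))
cv2.imwrite("pics/w5.png",c["img"][:,:,::-1])
E
```

```text
t: 7.77
eef_pos: [452.6, 268.5, 66.3]
tcp_rot: [3.139, 0.003, -0.137]
ft_force: [0.4, -0.2, 0.8]
opening: 0.336
[453.23552141 268.90774517  67.61003882] [ 3.14092699e+00  9.78118921e-04 -1.37071452e-01] [318.511227   230.83646325]
```

View pics/w5.png

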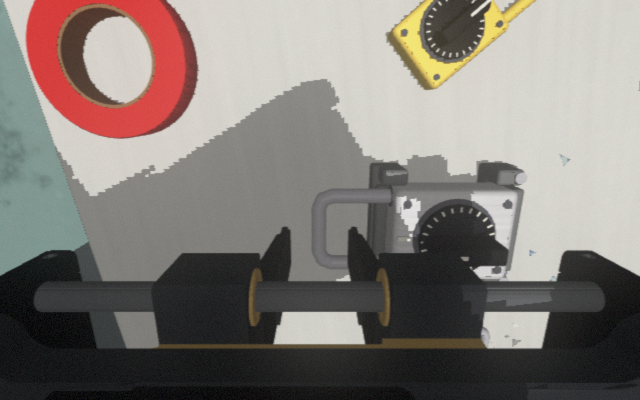

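The bow's cross bar (cols 313-327) is centred between the fingertips (287 and 352). I descend and grip it.

```bash
python3 -m handwheel '[{"hand":0.032,"x":0,"y":0,"z":-0.015,"spin":0},{"hand":0.032,"x":0,"y":0,"z":-0.03,"spin":0},{"hand":0.032,"x":0,"y":0,"z":-0.045,"spin":0},{"hand":0.032,"x":0,"y":0,"z":-0.045,"spin":0},{"hand":0.0,"x":0,"y":0,"z":-0.045,"spin":0},{"hand":0.0,"x":0,"y":0,"z":-0.045,"spin":0},{"hand":0.0,"x":0,"y":0,"z":-0.045,"spin":0},{"hand":0.0,"x":0,"y":0,"z":-0.045,"spin":0},{"hand":0.0,"x":0,"y":0,"z":-0.045,"spin":0},{"hand":0.0,"x":0,"y":0,"z":-0.045,"spin":0},{"hand":0.0,"x":0,"y":0,"z":-0.045,"spin":0},{"hand":0.0,"x":0,"y":0,"z":-0.045,"spin":0}]'
```

```text
t: 8.82
eef_pos: [453.0, 269.2, 22.9]
tcp_rot: [-3.141, -0.0, -0.137]
ft_force: [-2.3, 1.7, 4.2]
opening: 0.086
```

```bash
python3 -m handwheel '[{"hand":0.0,"x":-0.003,"y":0.0004,"z":0,"spin":0},{"hand":0.0,"x":-0.006,"y":0.0008,"z":0,"spin":0},{"hand":0.0,"x":-0.009,"y":0.0012,"z":0,"spin":0},{"hand":0.0,"x":-0.012,"y":0.0016,"z":0,"spin":0},{"hand":0.0,"x":-0.012,"y":0.0016,"z":0,"spin":0}]'
python3 -m handwheel '[{"hand":0.0,"x":-0.003,"y":0.0004,"z":0,"spin":0},{"hand":0.0,"x":-0.006,"y":0.0008,"z":0,"spin":0},{"hand":0.0,"x":-0.009,"y":0.0012,"z":0,"spin":0},{"hand":0.0,"x":-0.012,"y":0.0017,"z":0,"spin":0},{"hand":0.0,"x":-0.0147,"y":0.0021,"z":0,"spin":0},{"hand":0.0,"x":-0.0147,"y":0.0021,"z":0,"spin":0},{"hand":0.0,"x":-0.0147,"y":0.0021,"z":0,"spin":0},{"hand":0.0,"x":-0.0147,"y":0.0021,"z":0,"spin":0}]'
```

```text
t: 9.23
eef_pos: [440.3, 270.8, 22.7]
tcp_rot: [3.142, 0.0, -0.136]
ft_force: [0.2, 2.3, 3.0]
opening: 0.082
t: 9.9
eef_pos: [426.3, 272.8, 22.7]
tcp_rot: [-3.141, -0.001, -0.137]
ft_force: [4.0, -0.1, 1.8]
opening: 0.085
```

```bash
python3 -m handwheel '[{"hand":0.025,"x":0,"y":0,"z":0,"spin":0},{"hand":0.025,"x":0,"y":0,"z":0,"spin":0},{"hand":0.025,"x":0,"y":0,"z":0,"spin":0},{"hand":0.025,"x":0,"y":0,"z":0.02,"spin":0},{"hand":0.025,"x":0,"y":0,"z":0.05,"spin":0},{"hand":0.025,"x":0,"y":0,"z":0.09,"spin":0},{"hand":0.075,"x":0,"y":0,"z":0.13,"spin":-1.3},{"hand":0.075,"x":0,"y":0,"z":0.16,"spin":-2.6},{"hand":0.075,"x":0.01,"y":0,"z":0.16,"spin":-3.9},{"hand":0.075,"x":0.02,"y":0,"z":0.16,"spin":-5.2},{"hand":0.075,"x":0.02,"y":0,"z":0.16,"spin":-6.5},{"hand":0.075,"x":0.02,"y":0,"z":0.16,"spin":-7.8},{"hand":0.075,"x":0.02,"y":0,"z":0.16,"spin":-9.1},{"hand":0.075,"x":0.02,"y":0,"z":0.16,"spin":-10.4},{"hand":0.075,"x":0.02,"y":0,"z":0.16,"spin":-11.7},{"hand":0.075,"x":0.02,"y":0,"z":0.16,"spin":-13},{"hand":0.075,"x":0.02,"y":0,"z":0.16,"spin":-14.3},{"hand":0.075,"x":0.02,"y":0,"z":0.16,"spin":-15.6},{"hand":0.075,"x":0.02,"y":0,"z":0.16,"spin":-16.9},{"hand":0.075,"x":0.02,"y":0,"z":0.16,"spin":-18}]'
python3 - <<'E'
from h import *
c=read_camera("wrist"); np.save("pics/w6.npy",c,allow_pickle=True)
u,v=proj(c,[490,262,40]).astype(int); print(u,v,state()["eef_pos"],state()["tcp_rot"])
x0,y0=max(u-110,0),max(v-110,0); print(x0,y0)
cv2.imwrite("pics/w6.png",cv2.resize(c["img"][y0:v+110,x0:u+110,::-1],None,fx=2.7,fy=2.7,interpolation=cv2.INTER_CUBIC))
E
```

```text
t: 11.57
eef_pos: [445.5, 272.6, 182.3]
tcp_rot: [3.14, -0.001, -1.713]
ft_force: [0.8, -1.1, 0.3]
opening: 0.788
324 140 [445.54620359 272.61656405 182.30128041] [ 3.14013973e+00 -8.67861342e-04 -1.71917887e+00]
214 30
```

View pics/w6.png

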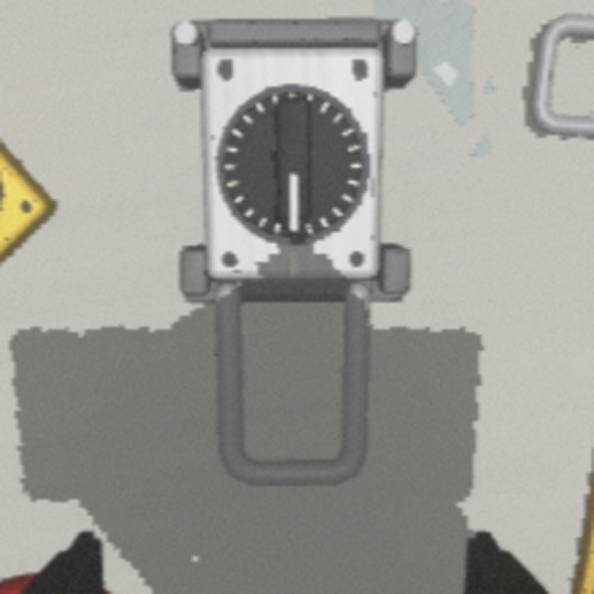

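The shackle is out: the bow is at crop (293,473), and the screws are at (225,70), (361,70), (357,259) and (230,260). I compute how far it opened and the lift position.

```bash
python3 - <<'E'
from h import *
c=np.load("pics/w6.npy",allow_pickle=True).item()
R=lambda u,v,z: ray(c,u/2.7+214-.3,v/2.7+30-.3,z)
S=[R(225,70,40),R(361,70,40),R(357,259,40),R(230,260,40)]; ctr=np.mean(S,0); print("ctr",ctr)
bow=R(293,473,27); print("bow",bow,np.linalg.norm((bow-ctr)[:2])); a=(S[0]+S[1]-S[2]-S[3]); print("yaw",np.arctan2(a[1],a[0]))
print(state()["eef_pos"],state()["tcp_rot"][2])
E
```

```text
ctr [531.875 258.4    40.   ]
bow [426.4 273.2  27. ] 106.50828899667859
yaw -0.13712528120493866
[445.54620359 272.61656405 182.30128041] -1.7191788733504674
```

The shackle is open 26 mm (106.5 - 80.5) and the lock is still seated. Next I go to the body sides, 6 mm toward the shackle from centre.

```bash
python3 -m handwheel '[{"hand":0.08,"x":0.03,"y":-0.005,"z":0,"spin":0},{"hand":0.08,"x":0.06,"y":-0.01,"z":0,"spin":0},{"hand":0.08,"x":0.0805,"y":-0.0134,"z":-0.03,"spin":0},{"hand":0.08,"x":0.0805,"y":-0.0134,"z":-0.06,"spin":0},{"hand":0.08,"x":0.0805,"y":-0.0134,"z":-0.09,"spin":0},{"hand":0.08,"x":0.0805,"y":-0.0134,"z":-0.11,"spin":0},{"hand":0.08,"x":0.0805,"y":-0.0134,"z":-0.13,"spin":0},{"hand":0.08,"x":0.0805,"y":-0.0134,"z":-0.145,"spin":0},{"hand":0.08,"x":0.0805,"y":-0.0134,"z":-0.16,"spin":0},{"hand":0.08,"x":0.0805,"y":-0.0134,"z":-0.16,"spin":0}]'
python3 -m handwheel '[{"hand":0.03,"x":0,"y":0,"z":0,"spin":0},{"hand":0.03,"x":0,"y":0,"z":0,"spin":0},{"hand":0.03,"x":0,"y":0,"z":0,"spin":0},{"hand":0.03,"x":0,"y":0,"z":0,"spin":0},{"hand":0.03,"x":0,"y":0,"z":0,"spin":0},{"hand":0.03,"x":0,"y":0,"z":0,"spin":0},{"hand":0.03,"x":0,"y":0,"z":0,"spin":0},{"hand":0.03,"x":0,"y":0,"z":0,"spin":0}]'
```

```text
t: 12.45
eef_pos: [525.0, 258.8, 19.9]
tcp_rot: [3.137, -0.002, -1.705]
ft_force: [0.7, 0.0, -0.2]
opening: 0.838
t: 13.12
eef_pos: [526.7, 258.3, 23.6]
tcp_rot: [-3.141, -0.001, -1.706]
ft_force: [-0.2, -9.4, 4.4]
opening: 0.606
```

Gripped at 57.6 mm, which is the body width. Lifting 165 mm.

```bash
python3 -m handwheel '[{"hand":0.03,"x":0,"y":0,"z":0.005,"spin":0},{"hand":0.03,"x":0,"y":0,"z":0.012,"spin":0},{"hand":0.03,"x":0,"y":0,"z":0.02,"spin":0},{"hand":0.03,"x":0,"y":0,"z":0.03,"spin":0},{"hand":0.03,"x":0,"y":0,"z":0.04,"spin":0},{"hand":0.03,"x":0,"y":0,"z":0.055,"spin":0},{"hand":0.03,"x":0,"y":0,"z":0.07,"spin":0},{"hand":0.03,"x":0,"y":0,"z":0.085,"spin":0},{"hand":0.03,"x":0,"y":0,"z":0.1,"spin":0},{"hand":0.03,"x":0,"y":0,"z":0.115,"spin":0},{"hand":0.03,"x":0,"y":0,"z":0.13,"spin":0},{"hand":0.03,"x":0,"y":0,"z":0.145,"spin":0},{"hand":0.03,"x":0,"y":0,"z":0.155,"spin":0},{"hand":0.03,"x":0,"y":0,"z":0.162,"spin":0},{"hand":0.03,"x":0,"y":0,"z":0.165,"spin":0},{"hand":0.03,"x":0,"y":0,"z":0.165,"spin":0},{"hand":0.03,"x":0,"y":0,"z":0.165,"spin":0},{"hand":0.03,"x":0,"y":0,"z":0.165,"spin":0},{"hand":0.03,"x":0,"y":0,"z":0.165,"spin":0},{"hand":0.03,"x":0,"y":0,"z":0.165,"spin":0}]'
python3 - <<'E'
from h import *
w=read_camera("wrist")["img"]; s=read_camera("scene")["img"]
cv2.imwrite("pics/f.png",np.vstack([cv2.resize(w[120:400,150:490],(440,362)),cv2.resize(s[180:320,190:410],(440,280),interpolation=cv2.INTER_CUBIC)])[:600,:,::-1])
st=state(); print(st["eef_pos"],st["tcp_rot"],st["ft_force"],st["opening"],np.abs(st["qvel"]).max())
E
```

```text
t: 14.78
eef_pos: [526.6, 259.3, 187.1]
tcp_rot: [3.141, -0.001, -1.708]
ft_force: [-0.1, 0.4, -3.8]
opening: 0.61
[526.64982133 259.34792176 187.31352949] [ 3.14110582e+00 -3.52826559e-04 -1.70751016e+00] [ 0.28627622  0.28150507 -4.78679098] 0.6076117150881952 0.003210244273957468
```

View pics/f.png

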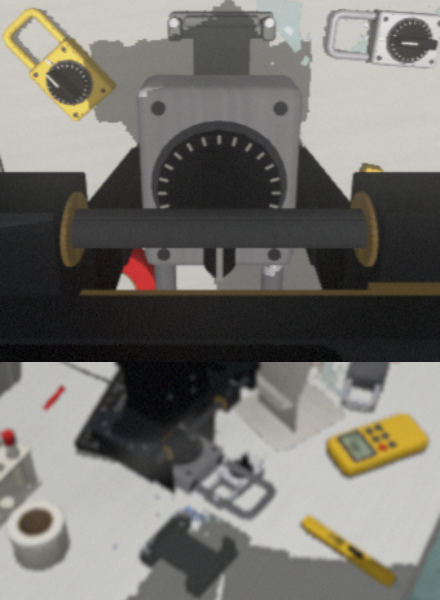

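The wrist view shows the lock held with its rear screws at (158,108) and (280,108) and front screws at (163,255) and (275,270). The scene view shows the shackle out and the cradle empty. One quick level check before handing in.

```bash
python3 - <<'E'
from h import *
c=read_camera("wrist"); st=state()
f=340/440.; z=st["eef_pos"][2]-23.2+40
R=lambda u,v:ray(c,u*f+150,v*f+120,z)
S=[R(158,108),R(280,108),R(275,255),R(163,255)]
print(z,"widths",np.linalg.norm(S[0]-S[1]),np.linalg.norm(S[2]-S[3]),"len",np.linalg.norm((S[0]+S[1]-S[2]-S[3])/2),"ctr",np.mean(S,0))
# tilt: solve plane heights giving 42.15 mm width
from scipy.optimize import brentq
def hz(a,b): return brentq(lambda h:np.linalg.norm(ray(c,a[0]*f+150,a[1]*f+120,h)-ray(c,b[0]*f+150,b[1]*f+120,h))-42.15,100,300)
h1,h2=hz((158,108),(280,108)),hz((163,255),(275,255)); print("rear/front z",h1,h2,"tilt",np.arctan2(h1-h2,58))
print(st["eef_pos"],st["ft_force"],st["opening"])
E
```

```text
204.1832964688429 widths 41.691485941376584 42.48411467831243 len 58.23830354672083 ctr [532.3 259.6 204.2]
rear/front z 202.76145822277806 205.1065334229252 tilt -0.04041032005643528
[526.64201957 259.34443134 187.38329647] [-0.07007567 -0.21784445 -5.48505577] 0.6057464279831279
```

Level within about 0.04 rad, with the underside about 164 mm above the table. Handing in.

```bash
python3 -c "
from cell import job_done,state; print(job_done()); s=state(); print(s['t'],s['eef_pos'],s['opening'],s['ft_force'])"
```

```text
the job is handed in; nothing more can be done
None
the job is handed in; nothing more can be done
```

The job is handed in at about 15 s. The padlock is open and held up level, clear of the cradle.

- **Dial:** I gripped the bar and turned it clockwise about 0.79 rad. After releasing, the camera showed the pointer in line with the raised mark, within about 0.01 rad.
- **Shackle:** I pulled the bow with the lock still seated. It measured 106.5 mm from the lock's centre against 80.5 mm shut, so it is open by about 26 mm.
- **Final hold:** The underside is about 164 mm up and the tilt about 0.04 rad. The opening is 57.6 mm, about the body's width, and the wrist carries about 5 N. The arm was still, and the scene view showed the cradle empty.

**Disagreements and limits:**
- The top camera put the lock about 7 mm off in y from the wrist camera. I used the wrist camera, and both grips fitted.
- I did not re-measure the other things on the table. My path stayed clear of them, and those visible in the last pictures looked to be in place.
- A state reading after the hand-in was refused.

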